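# Scan the flip-frame jig and hold its index plunger drawn

## Task

Book the circuit-board flip jig out for turning: pick up the hand scanner, aim it squarely at the middle of the code label on the jig's cheek from about 10 cm away and keep it steady there for a full second, then lay the scanner back in the middle of its mat, on the same side as it lay, and let go of it. Then take the black knob of the jig's spring-loaded index plunger, pull it straight out as far as it goes and finish still holding it there, so that a colleague can flip the board frame. Leave the frame level and the bins, spool and screwdriver where they are.

Things in the scene. Friction and masses are not known exactly. Their poses are not given: they have to be found in the camera images.
- plunger (a joint): How far the sprung index plunger is drawn: 0 = nose seated 9 mm deep in the frame's index disc, 0.015 m = fully drawn, on its stop. It slides straight out of the cheek along the jig's own -y. The spring pushes it home with 8 N seated, 14 N fully drawn; it does not latch and snaps home when let go.
- knob (a point): Centre of the plunger's round black knob (orange end), moving with it; axes as the jig's. A cylinder 30 mm across, axis level along y, grippable 12.5 mm either side of this point. Seated, it is 37.5 mm out from the cheek and 80 mm above the bench. A fixed sleeve 20 mm across lies behind it, from the cheek to 18 mm out; a bearing cap 26 mm across, 7 mm proud, is 45 mm to its +x. Clear above.
- label (a point): Centre of the white code label with black bars, 54 mm wide and 40 mm high, flat on the outer face of the jig's plunger cheek, 86 mm above the bench, 91 mm to the jig's +x of the plunger. Axes as the jig's: the label faces along -y, z is up.
- jig: Flip-frame jig, fixed to the bench: aluminium base 160 x 270 mm (x, y), two upright grey cheeks across y, 154 mm wide, 12 thick, tops at 122 mm; between them a turning frame with a green circuit board and a 108 mm steel index disc (top at 134 mm). Origin: centre of its underside. Plunger and label are on the cheek at -y, its outer face 111 mm from the origin.
- frame (a joint): Angle of the board frame about its trunnion axis (the jig's y, 80 mm above the bench); 0 = board level, as found. It turns stiffly (about 0.5 N m).
- scanner_grip (a point): Where to grip the pistol-shaped scanner: middle of its handle, 31 mm above the bench as it lies on its side. x = way it aims, y = along the handle from head to foot, z up. Handle 34 mm wide (x), 34 thick (z), free from y -28 to +44 mm. Head: x -41 to +59, y -82 to -28, 54 mm thick; battery foot 58 x 24 x 54 mm, ending at y +68. Balances within 15 mm of here; about 260 g.
- scanner_window (a point): Centre of the dark window at the front of the scanner's head (yellow bumper round it); axes as scanner_grip, from which it lies 59 mm along x and -55 mm along y. The scanner reads along +x from here.
- scanner: The grey, yellow and black hand scanner; origin under scanner_grip, on the mat, 27 mm below it; axes as scanner_grip.
- mat_top (a point): Centre of the top face of the scanner's black rubber mat, 4 mm above the bench; axes along the mat's sides.
- mat: The scanner's mat, 180 x 180 x 4 mm (x, y, z), fixed; origin under its centre, on the bench. The scanner lies near its middle at the start.
- parts_bin: Bystander: blue open bin of connectors, 105 x 150 x 48 mm, origin under its centre.
- red_bin: Bystander: red open bin, 90 x 120 x 45 mm, origin under its centre.
- wire_spool: Bystander: empty orange spool standing on its flange, 84 mm in diameter, 42 mm high, origin under its centre.
- driver: Bystander: screwdriver with a blue handle, 190 mm long, lying on the bench between the robot and the jig.
There are look-alikes about, which are no part of the job. What is shaped like the scanner but orange or purple is not meant.

How it is judged:
By the outcome, as a careful person would: the job done as asked, in the order asked, and still so for the second after the job is handed in, while the arm keeps its last pose, push and grip.
It also fails if it takes over 50 s, if anything falls off the work surface, if the arm or the gripper's body presses on something with over 40 N, if the wrist force passes 120 N, or if a joint passes its speed limit or range.

## Robot

A 7-joint arm with a two-finger parallel gripper is mounted at the origin on the work surface. World frame = base frame: x ahead of the robot, y to its left, z up, the work surface at z = 0. Lengths are in m, angles in degrees, forces in N, time in s.
With the tool pointing down it reaches from about 0.4 to 0.85 m from the base axis. Payload 4.5 kg.
Tool frame: the origin (TCP) lies on the mounting face of the last link; the fingertips stand 173 mm ahead of it and the grasp point (between the pads) lies 155 mm ahead of it; z points along the fingers, x is the direction in which the jaws open and shut, and the axes are right-handed (so a half turn about z gives the same grasp; the last joint's range is limited). The gripper opens to 85 mm and grips with 20 to 120 N. Pads are 22 mm wide; open, the fingers measure 114 mm over their backs; the gripper's body (76 mm by 85 mm) begins 54 mm behind the grasp point. The pads swing forward as they close: fully open they stand 13 mm farther back than shut.
Start: joints at [-69.74, 39.483, -11.15, 89.685, 9.013, 51.709, -12.324], TCP at [0.196, 0.593, 0.405] pointing down, gripper open.
Joint ranges: [-172.22, 172.22], [-26.19, 119.32], [-84.43, 86.54], [7.71, 146.69], [-57.33, 237.33], [2.42, 119.75], [-152.13, 152.13]. Speed limits (degrees/s): [147.25, 147.25, 180, 180, 180, 180, 180].

## Interface

Orientations are given as a 3x3 rotation matrix whose columns are the frame's x, y, z axes.
In Python, from plant import arm gives the robot as it stands.
- The arm moves only by the tool drive_tool, never from a script. Its argument "motion" is a list of rows, each an object of numbers: "fingers": the finger opening in m, from 0 to 0.0854; "x", "y", "z": the shift along the tool's x, y, z in m; "yaw": the turn about the tool's z in rad. In form: [{"fingers": .., "x": .., "y": .., "z": .., "yaw": ..}, ...]. A call has 1 to 8 rows; each row is the pose to reach, as a shift and turn from the pose commanded when the call began, along the tool's axes at that moment; what a row does not reach only later rows make up. A row lasts 1/12 s, in which the tool goes at most 41.7 mm and 7.16 degrees, less where a joint would pass 70% of its speed; a pose out of reach is approached as far as the arm can. A call with a gripper value outside its range is refused whole. The fingers move at their own pace and stop on an object; "grip_force" is the grip in N (left out, the last holds). Time passes only in rows, so rows that repeat a pose let the fingers close. It gives the time, the measured TCP pose, the force and the opening at its end, in the units of the state.
- arm.state(): the state, without advancing time (a new reading comes with each control period).
- arm.camera(name): name is "side" or "top" or "wrist"; returns (picture, depth): 480x640x3 uint8, blue, green, red; 480x640 float32, m along the optical axis (not along the pixel's ray), 0 where there is no reading.
- arm.get_calibration(name): a dict with "fx", "fy", "cx", "cy" (pixels), "view" (4x4, takes a point from world to camera coordinates); the wrist camera has in their place "tool_from_camera" (4x4, takes a point from camera to tool coordinates, whose origin is the TCP and whose axes are the tool frame's). Camera axes: x right, y up, looking along -z (the intrinsics and any distortion apply to the point x, -y, -z); pixel columns grow to the right and rows downward; lengths in m; the calibration is good to about 2 mm. The wrist camera is an equidistant fisheye: a pixel r from the principal point sees the ray r / f radians off the axis. A picture is of the moment at which its call begins: read the wrist's pose just before it. get_calibration takes no time and is no camera call.
- arm.close_job(): hands the job in, once; it reports no verdict.
The state is a dict: "t": time; "joint_positions": joint angles; "joint_vel": joint speeds; "effort": joint torques, N m; "tool_pos": TCP position; "eef_rot": TCP orientation; "force": force on the tool from outside, world axes, zero at the start; "torque": the same for the moment, N m; "width": finger opening in m.
Only numpy, scipy, OpenCV 4.12 (cv2) and the standard library are available. Lean on these libraries where they do the work, as an engineer would, in place of code of your own. Each camera call takes 0.05 s, during which the arm holds its last target.

## Working session

There is one attempt and no reset: what is moved stays moved. The work goes in short steps, Python scripts to look and compute and a tool call to move; the robot and the scene stay as the last step left them, time stands still between calls to the robot, and variables do not carry over. Pictures are saved under pics/ and viewed, and the job is handed in when it is done.

Besides the shell and the picture viewer there is one more tool, called after "Emit:" as name(argument=value, ...) on one line, values as JSON. drive_tool: Moves the arm, as the interface text tells. Its arguments: {"type":"object","properties":{"motion":{"type":"array"},"grip_force":{"type":"number"}},"required":["motion"]}

```bash
ls -la; mkdir -p pics; python3 - <<'E'
from plant import arm
import cv2,numpy as np
np.set_printoptions(precision=4,suppress=True)
s=arm.state(); print(s)
for n in ("side","top","wrist"):
    c=arm.get_calibration(n); print(n,c)
    im,d=arm.camera(n); cv2.imwrite(f"pics/{n}0.png",im); np.save(f"pics/{n}0.npy",d)
E
```

```text
total 12
drwxr-xr-x  3 agent agent 4096 Dec  6 17:22 .
drwxr-xr-x 23 root  root  4096 Dec  6 17:22 ..
drwxr-xr-x  2 agent agent 4096 Dec  6 17:22 pics
{'t': 0.0, 'joint_positions': array([-69.7406,  39.5334, -11.144 ,  89.7472,   9.0132,  51.7088,
       -12.3235]), 'joint_vel': array([-0.0053, -0.0272,  0.0145,  0.0541, -0.0033,  0.0106,  0.0531]), 'effort': array([  0.0008, -53.9614,  -1.2659, -15.8539,   0.0092,   0.0097,
        -0.    ]), 'tool_pos': array([0.1964, 0.593 , 0.4039]), 'eef_rot': array([[ 0.3143,  0.9493, -0.0004],
       [ 0.9493, -0.3143, -0.0018],
       [-0.0019,  0.0002, -1.    ]]), 'force': array([-0.1267,  0.4584,  0.5946]), 'torque': array([ 0.017 , -0.0086,  0.0342]), 'width': 0.08540158609646588}
side {'fx': 544.2993098418534, 'fy': 544.2993098418534, 'cx': 318.55606177746904, 'cy': 228.88479224549738, 'view': array([[ 0.8634, -0.5044,  0.0036, -0.4022],
       [ 0.3002,  0.5196,  0.7999, -0.2441],
       [-0.4053, -0.6896,  0.6001, -1.4525],
       [ 0.    ,  0.    ,  0.    ,  1.    ]])}
top {'fx': 600.4061060151829, 'fy': 600.4061060151829, 'cx': 326.4771731427321, 'cy': 240.28695487038334, 'view': array([[-0.004 , -1.    , -0.0034,  0.0565],
       [ 0.9828, -0.0046,  0.1847, -0.5222],
       [-0.1847, -0.0026,  0.9828, -1.4787],
       [ 0.    ,  0.    ,  0.    ,  1.    ]])}
wrist {'fx': 371.64829954431775, 'fy': 371.64829954431775, 'cx': 313.1161129046836, 'cy': 237.40608376832523, 'tool_from_camera': array([[ 1.    , -0.0001,  0.0003, -0.    ],
       [ 0.    , -0.952 , -0.3061, -0.0772],
       [ 0.0004,  0.3061, -0.952 ,  0.0308],
       [ 0.    ,  0.    ,  0.    ,  1.    ]])}
```

View pics/side0.png

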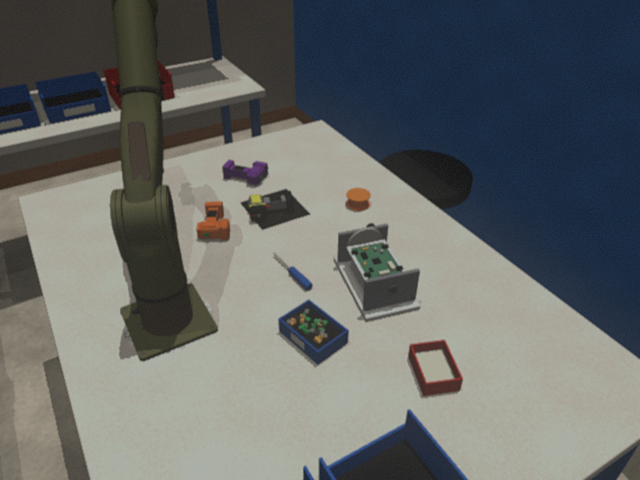

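View pics/top0.png

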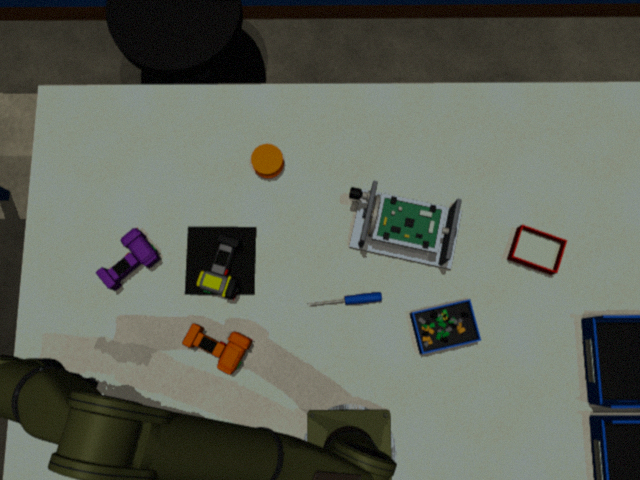

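View pics/wrist0.png

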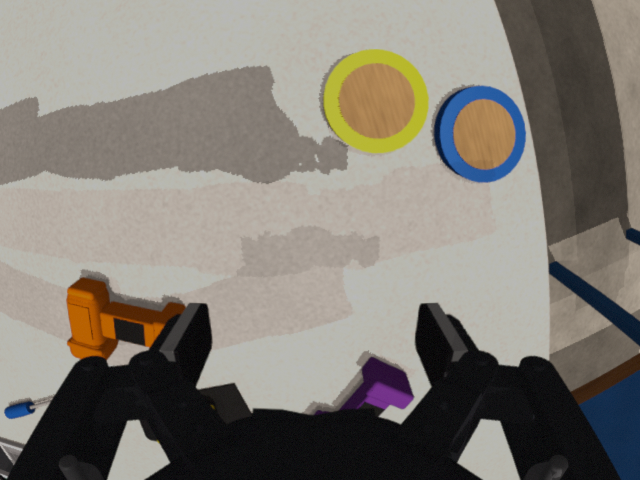

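```bash
python3 - <<'E'
import cv2
im=cv2.imread("pics/top0.png")
cv2.imwrite("pics/c1.png",cv2.resize(im[215:305,170:270],None,fx=8,fy=6.6,interpolation=cv2.INTER_CUBIC) if 0 else cv2.resize(im[220:305,175:270],None,fx=7,fy=7,interpolation=cv2.INTER_CUBIC))
cv2.imwrite("pics/c2.png",cv2.resize(im[175:275,340:470],None,fx=6,fy=6,interpolation=cv2.INTER_CUBIC))
E
```

```text
(no output)
```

View pics/c1.png

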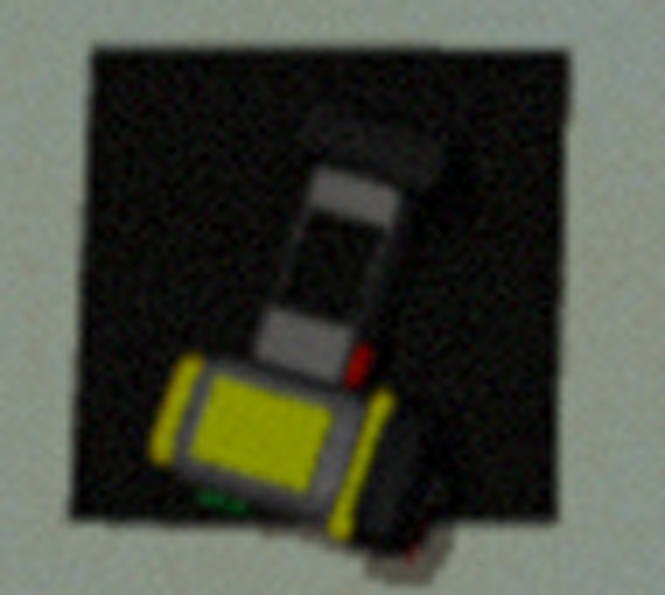

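View pics/c2.png

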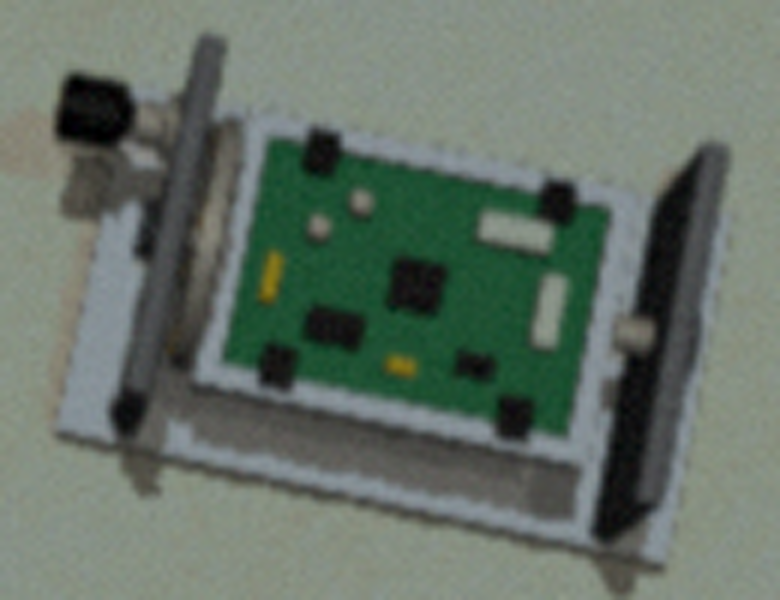

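```bash
cat > h.py <<'E'
import numpy as np,cv2
from plant import arm
np.set_printoptions(precision=4,suppress=True)
def shot(name,tag):
    s=arm.state(); im,d=arm.camera(name); cv2.imwrite(f"pics/{tag}.png",im); np.savez(f"pics/{tag}.npz",d=d,p=s["tool_pos"],R=s["eef_rot"]); return im,d
def ray(name,u,v,tag=None):
    c=arm.get_calibration(name); a=(u-c["cx"])/c["fx"]; b=(v-c["cy"])/c["fy"]
    if name=="wrist":
        r=np.hypot(a,b); k=np.sin(r)/r if r>1e-9 else 1.
        dc=np.array([a*k,-b*k,-np.cos(r)]); T=c["tool_from_camera"]; z=np.load(f"pics/{tag}.npz")
        W=np.eye(4); W[:3,:3]=z["R"]; W[:3,3]=z["p"]; M=W@T
    else:
        dc=np.array([a,-b,-1.]); M=np.linalg.inv(c["view"])
    return M[:3,3],M[:3,:3]@dc
def atz(name,u,v,z,tag=None):
    o,d=ray(name,u,v,tag); return o+d*(z-o[2])/d[2]
def proj(name,P,tag=None):
    c=arm.get_calibration(name)
    if name=="wrist":
        z=np.load(f"pics/{tag}.npz"); p=z["R"].T@(np.array(P)-z["p"]); T=np.linalg.inv(c["tool_from_camera"])
        q=T[:3,:3]@p+T[:3,3]; x=np.array([q[0],-q[1],-q[2]]); th=np.arctan2(np.hypot(x[0],x[1]),x[2]); n=np.hypot(x[0],x[1])
        return c["cx"]+c["fx"]*th*x[0]/n, c["cy"]+c["fy"]*th*x[1]/n
    q=c["view"][:3,:3]@np.array(P)+c["view"][:3,3]
    return c["cx"]+c["fx"]*q[0]/-q[2], c["cy"]+c["fy"]*-q[1]/-q[2]
def goto(grasp,jaw=None):
    """shift in tool axes to put grasp point (155mm ahead, tool down) at 'grasp'; yaw so that tool x lies along +-jaw (xy)"""
    s=arm.state(); R=s["eef_rot"]; g=s["tool_pos"]+R[:,2]*.155
    sh=R.T@(np.array(grasp)-g); yaw=None
    if jaw is not None:
        l=R.T@np.array([jaw[0],jaw[1],0]); yaw=np.arctan2(l[1],l[0]); yaw=(yaw+np.pi/2)%np.pi-np.pi/2
    print("grasp now",g,"shift",sh,"yaw",yaw,"t",s["t"],"F",s["force"],"w",s["width"],"q",s["joint_positions"])
E
python3 - <<'E'
from h import *
f=lambda x,y,k,ox,oy:(ox+(x+.5)/k-.5,oy+(y+.5)/k-.5)
# mat corners (crop1 ofs 175,220 x7)
m=[atz("top",*f(x,y,7,175,220),.004) for x,y in((95,48),(570,48),(557,521),(70,520))]
for p in m: print("mat",p)
print("matc",np.mean(m,0))
for n,x,y,z in (("handle top mid",330,268,.048),("trunk head-end",305,350,.048),("handle foot-end",358,175,.048),("yel rect",260,432,.058)):
    print(n,atz("top",*f(x,y,7,175,220),z))
for n,x,y,z in (("knob left edge",60,105,.095),("knob right edge",132,112,.095),("cheek top +x end",212,40,.122),("cheek top -x end",125,405,.122),("base corner",58,435,.0),("base corner2",660,565,.0)):
    print(n,atz("top",*f(x,y,6,340,175),z))
E
```

```text
mat [0.5697 0.4185 0.004 ]
mat [0.5688 0.2397 0.004 ]
mat [0.3909 0.2413 0.004 ]
mat [0.392  0.4208 0.004 ]
matc [0.4804 0.3301 0.004 ]
handle top mid [0.4786 0.3197 0.048 ]
trunk head-end [0.4487 0.3279 0.048 ]
handle foot-end [0.5127 0.3105 0.048 ]
yel rect [0.4178 0.3413 0.058 ]
knob left edge [ 0.6363 -0.0042  0.095 ]
knob right edge [ 0.6331 -0.0342  0.095 ]
cheek top +x end [ 0.6562 -0.066   0.122 ]
cheek top -x end [ 0.5039 -0.028   0.122 ]
base corner [ 0.5132 -0.0053  0.    ]
base corner2 [ 0.4548 -0.2656  0.    ]
```

```bash
python3 - <<'E'
from h import *
goto([.474,.321,.17],(.262,.965))
E
```

```text
grasp now [0.1964 0.5929 0.249 ] shift [-0.1707  0.349   0.0793] yaw -0.0546275564533214 t 0.15 F [-0.1042  0.155   0.5025] w 0.08517759198367653 q [-69.74    39.5241 -11.1453  89.7307   9.0143  51.7089 -12.3252]
```

Emit:
drive_tool(motion=[{"fingers": 0.085,"x": -0.02,"y": 0.035,"z": 0.008,"yaw": -0.01},{"fingers": 0.085,"x": -0.035,"y": 0.07,"z": 0.016,"yaw": -0.02},{"fingers": 0.085,"x": -0.052,"y": 0.105,"z": 0.024,"yaw": -0.03},{"fingers": 0.085,"x": -0.069,"y": 0.14,"z": 0.032,"yaw": -0.04},{"fingers": 0.085,"x": -0.086,"y": 0.175,"z": 0.04,"yaw": -0.055},{"fingers": 0.085,"x": -0.103,"y": 0.21,"z": 0.048,"yaw": -0.055},{"fingers": 0.085,"x": -0.12,"y": 0.245,"z": 0.056,"yaw": -0.055},{"fingers": 0.085,"x": -0.137,"y": 0.28,"z": 0.064,"yaw": -0.055}])

```text
t: 0.82
tool_pos: [0.4203, 0.3737, 0.3402]
eef_rot: [[0.261, 0.965, -0.0], [0.965, -0.261, -0.0], [-0.0, -0.0, -1.0]]
force: [0.8, 0.3, 0.2]
width: 0.0852
```

Emit:
drive_tool(motion=[{"fingers": 0.085,"x": -0.016,"y": 0.033,"z": 0.008},{"fingers": 0.085,"x": -0.03,"y": 0.071,"z": 0.016},{"fingers": 0.085,"x": -0.03,"y": 0.071,"z": 0.016},{"fingers": 0.085,"x": -0.03,"y": 0.071,"z": 0.016}])

```text
schema error: expected keys fingers, x, y, z, yaw
```

```bash
python3 - <<'E'
from h import *
goto([.474,.321,.17],(.262,.965))
shot("wrist","w1")
E
```

```text
grasp now [0.4202 0.3737 0.1852] shift [-0.0368  0.0657  0.0152] yaw 0.0005754092347649564 t 0.8167 F [0.7538 0.2767 0.1658] w 0.08524777939819853 q [-38.3362  40.0198 -13.4537 104.2597  14.2607  37.3793  14.7048]
```

View pics/w1.png

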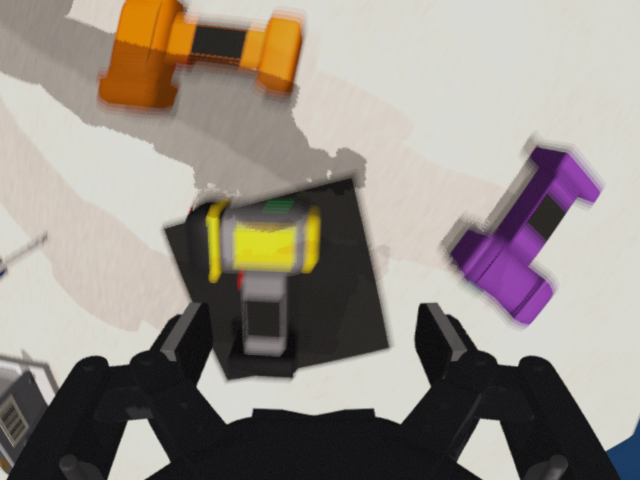

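Emit:
drive_tool(motion=[{"fingers": 0.085,"x": -0.018,"y": 0.033,"z": 0.008,"yaw": 0.0},{"fingers": 0.085,"x": -0.037,"y": 0.066,"z": 0.015,"yaw": 0.0},{"fingers": 0.085,"x": -0.037,"y": 0.066,"z": 0.015,"yaw": 0.0},{"fingers": 0.085,"x": -0.037,"y": 0.066,"z": 0.015,"yaw": 0.0}])

```text
t: 1.2
tool_pos: [0.4751, 0.3194, 0.3249]
eef_rot: [[0.268, 0.963, -0.0], [0.963, -0.268, -0.002], [-0.002, 0.001, -1.0]]
force: [0.1, 0.6, -0.3]
width: 0.0851
```

```bash
python3 - <<'E'
from h import *
goto([.474,.321,.17],(.262,.965))
im,d=shot("wrist","w2")
cv2.imwrite("pics/w2c.png",cv2.resize(im[170:400,190:450],None,fx=3,fy=2.6*1.153,interpolation=cv2.INTER_CUBIC)[:600])
E
```

```text
grasp now [0.4751 0.319  0.1699] shift [ 0.0016 -0.0016 -0.0001] yaw -0.005941626030273595 t 1.2 F [ 0.117   0.6027 -0.3439] w 0.08509075269908262 q [-30.4895  41.983  -13.7438 103.1479  15.5559  36.8149  21.0964]
```

View pics/w2.png

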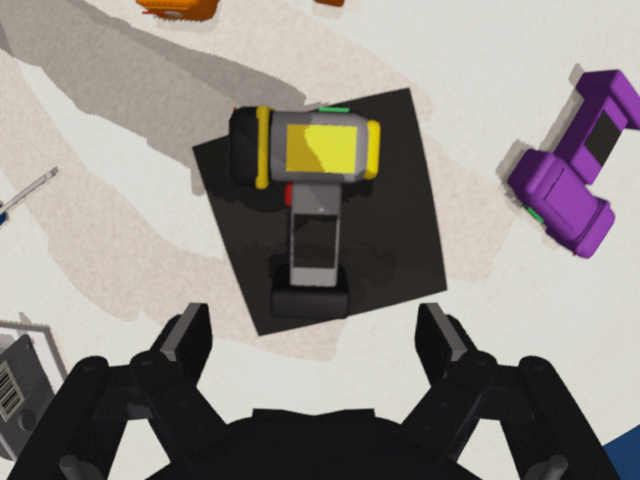

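```bash
python3 - <<'E'
from h import *
g=lambda u,v,z:atz("wrist",u,v,z,"w2")
for n,u,v,z in (("handle head-end L",292,184,.048),("R",340,184,.048),("foot-end L",290,285,.048),("R",339,285,.048),("yel patch bl",287,170,.058),("yel br",355,173,.058),("head R end",380,150,.031),("head left end",230,150,.031),("mat1",193,147,.004),("mat2",409,88,.004),("mat3",447,290,.004),("mat4",259,336,.004)):
    print(n,g(u,v,z))
print("jig: label px", )
E
```

```text
handle head-end L [0.4369 0.3145 0.048 ]
R [0.4455 0.3455 0.048 ]
foot-end L [0.5076 0.292  0.048 ]
R [0.5172 0.3265 0.048 ]
yel patch bl [0.4258 0.315  0.058 ]
yel br [0.4392 0.3564 0.058 ]
head R end [0.432  0.3798 0.031 ]
head left end [0.403  0.2769 0.031 ]
mat1 [0.3914 0.2417 0.004 ]
mat2 [0.3927 0.4188 0.004 ]
mat3 [0.5711 0.4176 0.004 ]
mat4 [0.5698 0.24   0.004 ]
jig: label px
```

View pics/w2c.png

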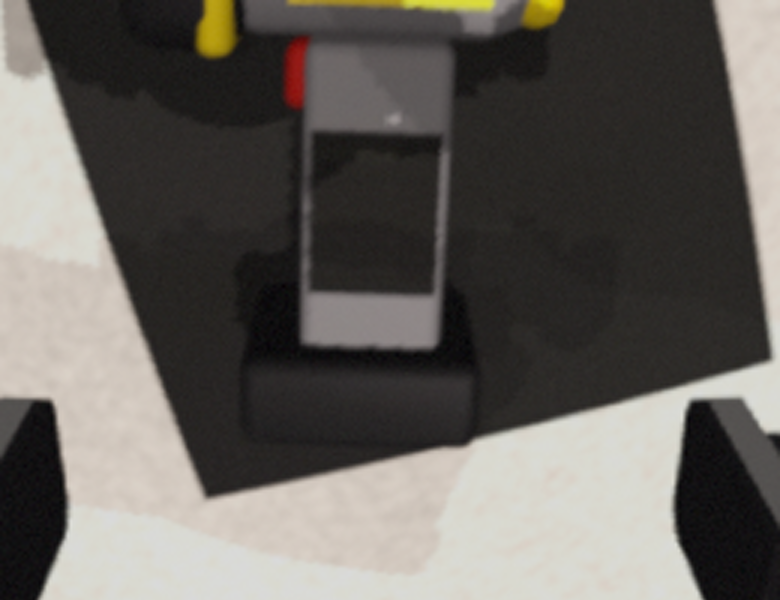

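Emit:
drive_tool(motion=[{"fingers": 0.085,"x": -0.031,"y": 0.023,"z": -0.009,"yaw": 0.0},{"fingers": 0.085,"x": -0.063,"y": 0.047,"z": -0.018,"yaw": 0.0},{"fingers": 0.085,"x": -0.094,"y": 0.07,"z": -0.027,"yaw": 0.0},{"fingers": 0.085,"x": -0.125,"y": 0.093,"z": -0.036,"yaw": 0.0},{"fingers": 0.085,"x": -0.157,"y": 0.117,"z": -0.045,"yaw": 0.0},{"fingers": 0.085,"x": -0.188,"y": 0.14,"z": -0.05,"yaw": 0.0},{"fingers": 0.085,"x": -0.188,"y": 0.14,"z": -0.05,"yaw": 0.0},{"fingers": 0.085,"x": -0.188,"y": 0.14,"z": -0.05,"yaw": 0.0}])

```text
t: 1.92
tool_pos: [0.5596, 0.1027, 0.3761]
eef_rot: [[0.265, 0.964, 0.001], [0.964, -0.265, -0.0], [-0.0, 0.001, -1.0]]
force: [-0.6, 1.0, 0.4]
width: 0.0849
```

Emit:
drive_tool(motion=[{"fingers": 0.085,"x": 0.0,"y": 0.0,"z": 0.0,"yaw": 0.0},{"fingers": 0.085,"x": 0.0,"y": 0.0,"z": 0.0,"yaw": 0.0}])

```text
t: 2.08
tool_pos: [0.5583, 0.107, 0.3757]
eef_rot: [[0.257, 0.966, -0.001], [0.966, -0.257, 0.002], [0.002, -0.001, -1.0]]
force: [0.2, 0.8, -0.4]
width: 0.0852
```

```bash
python3 - <<'E'
from h import *
goto([.47,.322,.17],(.276,.961))
im,d=shot("wrist","w3")
E
```

```text
grasp now [0.5582 0.1072 0.2207] shift [ 0.1847 -0.1405  0.0512] yaw 0.0192912914475738 t 2.0833 F [ 0.1547  0.7977 -0.4136] w 0.08520495037030416 q [ -4.6607  37.9158 -18.1974 101.229   16.0559  43.4066  44.0721]
```

View pics/w3.png

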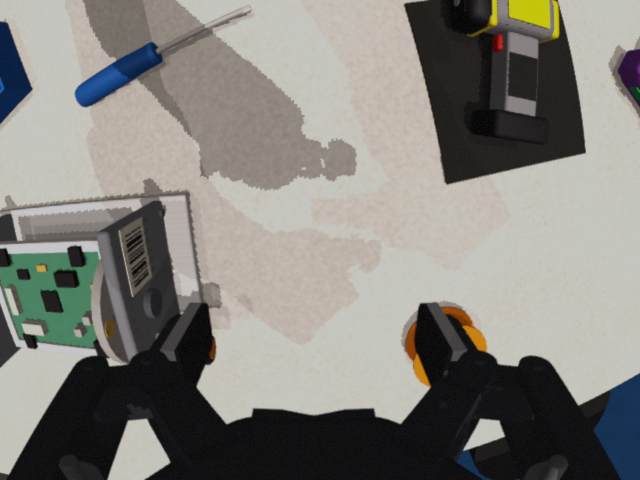

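```bash
python3 - <<'E'
from h import *
im=cv2.imread("pics/w3.png")
cv2.imwrite("pics/w3c.png",cv2.resize(im[180:370,60:250],None,fx=3.15,fy=3.15,interpolation=cv2.INTER_CUBIC))
E
```

```text
(no output)
```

View pics/w3c.png

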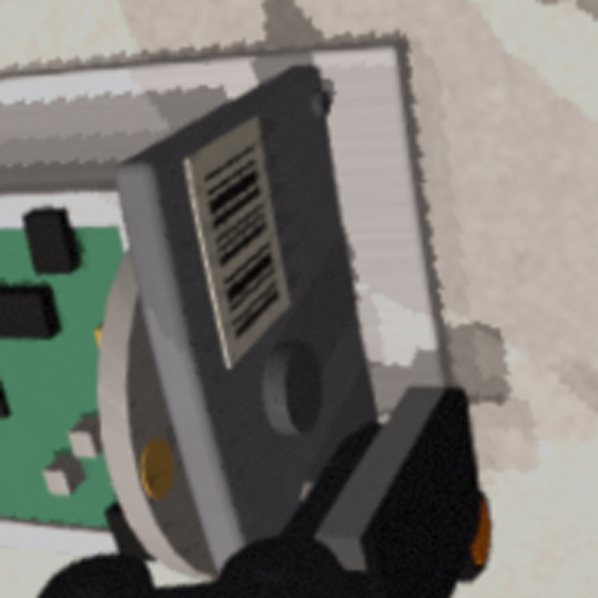

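```bash
python3 - <<'E'
from h import *
f=lambda x,y:(60+(x+.5)/3.15-.5,180+(y+.5)/3.15-.5)
P=[]
for x,y,z in((187,158,.106),(229,367,.106),(260,119,.066),(290,302,.066)):
    p=atz("wrist",*f(x,y),z,"w3");P.append(p);print(p)
print("label c",np.mean(P,0)); 
for a,b in((0,1),(2,3)):
    v=P[b]-P[a];print(np.linalg.norm(v),np.degrees(np.arctan2(v[1],v[0])))
for x,y,z in((122,165,.122),(222,545,.122),(405,38,.0),(445,375,.0)):
    print("cheek outer top/base edge",x,y,atz("wrist",*f(x,y),z,"w3"))
# depth plane on cheek face
d=np.load("pics/w3.npz")["d"]; c=arm.get_calibration("wrist"); z=np.load("pics/w3.npz");T=c["tool_from_camera"]
Q=[]
for v in range(225,330):
  for u in range(118,175):
    if d[v,u]<=0: continue
    a=(u-c["cx"])/c["fx"];b=(v-c["cy"])/c["fy"];r=np.hypot(a,b)
    q=np.array([a/r*np.tan(r),-b/r*np.tan(r),-1])*d[v,u]
    Q.append(z["R"]@(T[:3,:3]@q+T[:3,3])+z["p"])
Q=np.array(Q); print(len(Q),Q.min(0),Q.max(0))
# points on cheek: RANSAC vertical plane
rng=np.random.default_rng(0);best=None
for _ in range(500):
    i=rng.choice(len(Q),3,False);n=np.cross(Q[i[1]]-Q[i[0]],Q[i[2]]-Q[i[0]]);l=np.linalg.norm(n)
    if l<1e-9: continue
    n/=l
    if abs(n[2])>.15: continue
    m=np.abs((Q-Q[i[0]])@n)<.002
    if best is None or m.sum()>best.sum():best=m
A=Q[best];c0=A.mean(0);n=np.linalg.svd(A-c0)[2][2];print(best.sum(),c0,n,A[:,2].min(),A[:,2].max(),n@c0)
L=np.mean(P,0);print("label dist to plane",(L-c0)@n)
E
```

```text
[ 0.5151 -0.0296  0.106 ]
[ 0.5679 -0.042   0.106 ]
[ 0.5165 -0.0291  0.066 ]
[ 0.5675 -0.0414  0.066 ]
label c [ 0.5417 -0.0355  0.086 ]
0.054288444369797684 -13.234322006733919
0.052550399782746025 -13.572970747712073
cheek outer top/base edge 122 165 [ 0.5098 -0.0369  0.122 ]
cheek outer top/base edge 222 545 [ 0.6087 -0.0581  0.122 ]
cheek outer top/base edge 405 38 [ 0.5137 -0.0072  0.    ]
cheek outer top/base edge 445 375 [ 0.6263 -0.0354  0.    ]
5964 [ 0.5118 -0.0661  0.0136] [0.6227 0.0629 0.2406]
5111 [ 0.562  -0.0408  0.0745] [0.2316 0.9728 0.0004] 0.013552751416394726 0.12419474356610477 0.09052016420187374
label dist to plane 0.00042960609150284536
```

Emit:
drive_tool(motion=[{"fingers": 0.085,"x": 0.031,"y": -0.023,"z": 0.006,"yaw": 0.019},{"fingers": 0.085,"x": 0.062,"y": -0.046,"z": 0.012,"yaw": 0.019},{"fingers": 0.085,"x": 0.093,"y": -0.069,"z": 0.02,"yaw": 0.019},{"fingers": 0.085,"x": 0.124,"y": -0.091,"z": 0.03,"yaw": 0.019},{"fingers": 0.085,"x": 0.155,"y": -0.114,"z": 0.045,"yaw": 0.019},{"fingers": 0.085,"x": 0.184,"y": -0.136,"z": 0.06,"yaw": 0.019},{"fingers": 0.085,"x": 0.184,"y": -0.136,"z": 0.08,"yaw": 0.019},{"fingers": 0.085,"x": 0.184,"y": -0.136,"z": 0.08,"yaw": 0.019}])

```text
t: 2.8
tool_pos: [0.4719, 0.3216, 0.2927]
eef_rot: [[0.271, 0.963, -0.006], [0.963, -0.271, -0.001], [-0.002, -0.005, -1.0]]
force: [-0.7, -1.0, -0.4]
width: 0.0851
```

Emit:
drive_tool(motion=[{"fingers": 0.085,"x": 0.0,"y": 0.0,"z": 0.0,"yaw": 0.0},{"fingers": 0.085,"x": 0.0,"y": 0.0,"z": 0.0,"yaw": 0.0}])

```text
t: 2.97
tool_pos: [0.4761, 0.3173, 0.2962]
eef_rot: [[0.28, 0.96, 0.001], [0.96, -0.28, -0.0], [-0.0, 0.001, -1.0]]
force: [0.2, 0.7, 1.0]
width: 0.0845
```

```bash
python3 - <<'E'
from h import *
goto([.475,.3206,.031],(.276,.961))
im,d=shot("wrist","w4")
E
```

```text
grasp now [0.4762 0.3173 0.1412] shift [ 0.0029 -0.0022  0.1102] yaw -0.004082210151395538 t 2.9667 F [0.1926 0.6508 1.0174] w 0.0845322218773116 q [-30.8151  44.397  -12.8139 104.37    16.6036  33.045   19.6651]
```

View pics/w4.png

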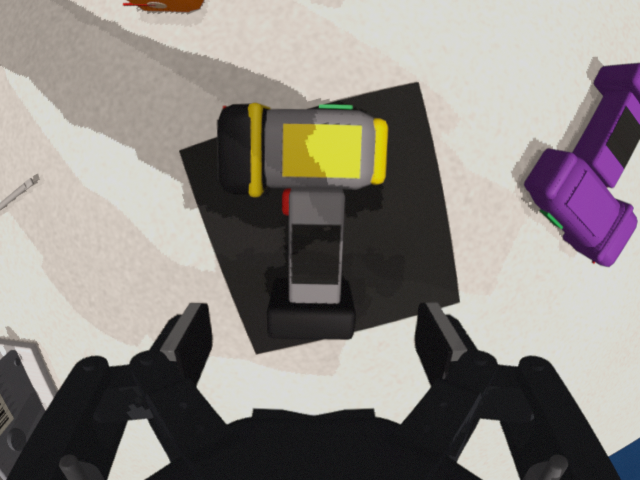

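```bash
python3 - <<'E'
from h import *
g=lambda u,v,z:atz("wrist",u,v,z,"w4")
a=[g(u,v,.048) for u,v in((292,192),(344,192),(289,302),(341,302))]
h=(a[0]+a[1])/2;f=(a[2]+a[3])/2;v=f-h;print(h,f,np.linalg.norm(v),np.degrees(np.arctan2(v[1],v[0])),np.linalg.norm(a[1]-a[0]))
u=v/np.linalg.norm(v);print("grip",f-.044*u,h+.028*u)
goto([.475,.3206,.031],(.276,.961))
E
```

```text
[0.4428 0.3299 0.048 ] [0.5125 0.3078 0.048 ] 0.07312273520431861 -17.565636255492002 0.030937353177461224
grip [0.4706 0.3211 0.048 ] [0.4695 0.3215 0.048 ]
grasp now [0.4768 0.317  0.1416] shift [ 0.0029 -0.0029  0.1106] yaw -0.005127905209361572 t 3.0167 F [-0.4263 -0.3775 -0.1672] w 0.08513489485432232 q [-30.7614  44.3631 -12.8105 104.3567  16.6018  33.0345  19.665 ]
```

Emit:
drive_tool(motion=[{"fingers": 0.085,"x": 0.002,"y": -0.002,"z": 0.025,"yaw": 0.0},{"fingers": 0.085,"x": 0.002,"y": -0.002,"z": 0.05,"yaw": 0.0},{"fingers": 0.085,"x": 0.002,"y": -0.002,"z": 0.075,"yaw": 0.0},{"fingers": 0.085,"x": 0.002,"y": -0.002,"z": 0.095,"yaw": 0.0},{"fingers": 0.085,"x": 0.002,"y": -0.002,"z": 0.11,"yaw": 0.0},{"fingers": 0.085,"x": 0.002,"y": -0.002,"z": 0.11,"yaw": 0.0},{"fingers": 0.085,"x": 0.002,"y": -0.002,"z": 0.11,"yaw": 0.0},{"fingers": 0.085,"x": 0.002,"y": -0.002,"z": 0.11,"yaw": 0.0}])

```text
t: 3.68
tool_pos: [0.4756, 0.3198, 0.1871]
eef_rot: [[0.281, 0.96, 0.002], [0.96, -0.281, 0.001], [0.002, 0.001, -1.0]]
force: [0.2, 1.0, 0.6]
width: 0.0847
```

Emit:
drive_tool(motion=[{"fingers": 0.03,"x": 0.0,"y": 0.0,"z": 0.0,"yaw": 0.0},{"fingers": 0.03,"x": 0.0,"y": 0.0,"z": 0.0,"yaw": 0.0},{"fingers": 0.02,"x": 0.0,"y": 0.0,"z": 0.0,"yaw": 0.0},{"fingers": 0.02,"x": 0.0,"y": 0.0,"z": 0.0,"yaw": 0.0},{"fingers": 0.02,"x": 0.0,"y": 0.0,"z": 0.0,"yaw": 0.0},{"fingers": 0.02,"x": 0.0,"y": 0.0,"z": 0.0,"yaw": 0.0},{"fingers": 0.02,"x": 0.0,"y": 0.0,"z": 0.0,"yaw": 0.0},{"fingers": 0.02,"x": 0.0,"y": 0.0,"z": 0.0,"yaw": 0.0}], grip_force=50)

```text
t: 4.35
tool_pos: [0.4749, 0.32, 0.1864]
eef_rot: [[0.28, 0.96, 0.001], [0.96, -0.28, 0.001], [0.001, 0.001, -1.0]]
force: [0.1, -0.5, 5.6]
width: 0.0338
```

```bash
python3 - <<'E'
from h import *
goto([.475,.3206,.031],(.276,.961))
E
```

```text
grasp now [0.4751 0.3201 0.0314] shift [ 0.0005 -0.0002  0.0004] yaw -0.004268085238691155 t 4.35 F [ 0.089  -0.5301  5.5599] w 0.03379345958540065 q [-33.7689  54.6636  -8.3028 106.2946  19.8006  20.3763  16.4956]
```

Emit:
drive_tool(motion=[{"fingers": 0.02,"x": 0.0,"y": 0.0,"z": -0.01,"yaw": 0.0},{"fingers": 0.02,"x": 0.0,"y": 0.0,"z": -0.025,"yaw": 0.0},{"fingers": 0.02,"x": 0.0,"y": 0.0,"z": -0.045,"yaw": 0.0},{"fingers": 0.02,"x": 0.0,"y": 0.0,"z": -0.065,"yaw": 0.0},{"fingers": 0.02,"x": 0.0,"y": 0.0,"z": -0.08,"yaw": 0.0},{"fingers": 0.02,"x": 0.0,"y": 0.0,"z": -0.08,"yaw": 0.0},{"fingers": 0.02,"x": 0.0,"y": 0.0,"z": -0.08,"yaw": 0.0},{"fingers": 0.02,"x": 0.0,"y": 0.0,"z": -0.08,"yaw": 0.0}])

```text
t: 5.02
tool_pos: [0.4743, 0.3194, 0.2649]
eef_rot: [[0.28, 0.96, -0.001], [0.96, -0.28, -0.001], [-0.001, -0.001, -1.0]]
force: [0.4, 0.2, -2.9]
width: 0.0331
```

```bash
python3 - <<'E'
from h import *
goto([.6321,.1065,.086],(.2316,.9728))
im,d=shot("wrist","w5")
im,d=shot("side","s5")
cv2.imwrite("pics/s5c.png",cv2.resize(im[130:290,190:400],None,fx=3.5,fy=3.5,interpolation=cv2.INTER_CUBIC))
E
```

```text
grasp now [0.4741 0.3193 0.1099] shift [-0.16    0.2113  0.024 ] yaw -0.050032208351241 t 5.0167 F [ 0.3985  0.1679 -2.9069] w 0.03309779927127984 q [-31.7448  47.1895 -11.7323 105.3106  17.7053  29.3767  18.4028]
```

View pics/w5.png

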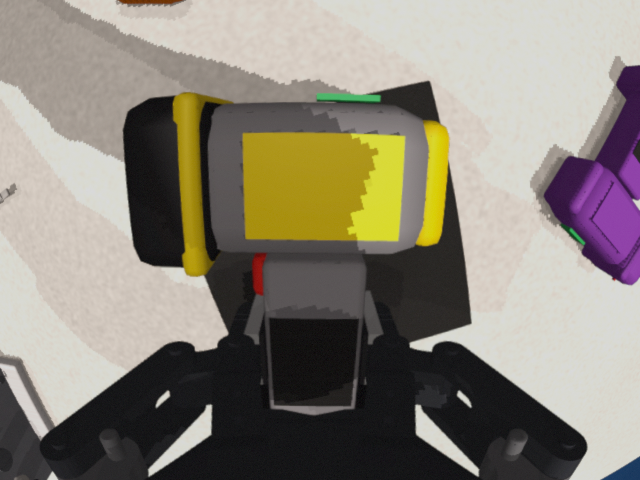

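View pics/s5c.png

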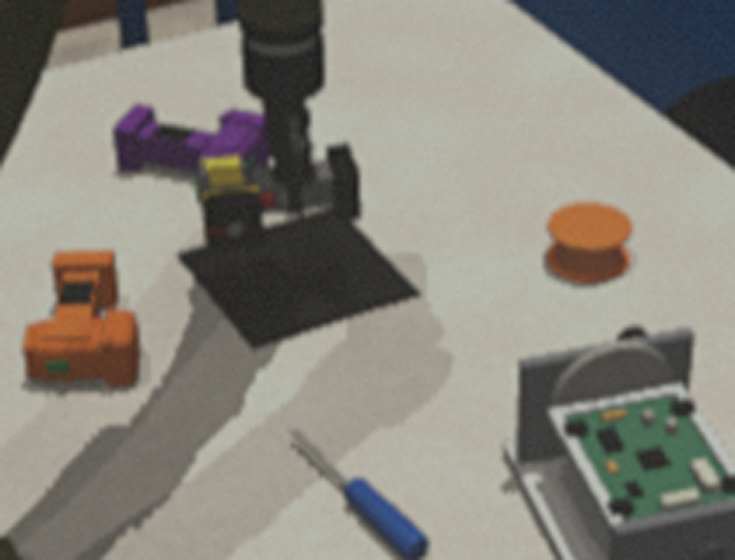

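```bash
cat >> h.py <<'E'
def pts(tag,u0,u1,v0,v1):
    z=np.load(f"pics/{tag}.npz");d=z["d"];c=arm.get_calibration("wrist");T=c["tool_from_camera"]
    v,u=np.mgrid[v0:v1,u0:u1];D=d[v0:v1,u0:u1];ok=D>0
    a=(u-c["cx"])/c["fx"];b=(v-c["cy"])/c["fy"];r=np.hypot(a,b)+1e-12;k=np.tan(r)/r
    q=np.stack([a*k*D,-b*k*D,-D],-1)[ok]
    return q@T[:3,:3].T+T[:3,3]   # tool coords
E
python3 - <<'E'
from h import *
for b in ((250,400,140,235),(275,355,265,310),(275,355,325,400)):
    q=pts("w5",*b);c0=q.mean(0);n=np.linalg.svd(q-c0,full_matrices=False)[2][2];print(b,c0,n*np.sign(n[2]))
# handle & head in tool coords with z=.155-.017 handle top, head top .155-.027
c=arm.get_calibration("wrist");T=c["tool_from_camera"]
def t(u,v,z):
    a=(u-c["cx"])/c["fx"];b=(v-c["cy"])/c["fy"];r=np.hypot(a,b);k=np.sin(r)/r
    d=T[:3,:3]@np.array([a*k,-b*k,-np.cos(r)]);o=T[:3,3];return o+d*(z-o[2])/d[2]
for n,u,v,z in(("handle L near head",264,262,.138),("R",366,262,.138),("L foot end",271,405,.138),("R",354,405,.138),("handle foot end",313,412,.138),("patch tl",244,134,.128),("tr",405,136,.128),("br",401,241,.128),("bl",246,239,.128)):
    print(n,t(u,v,z))
E
```

```text
(250, 400, 140, 235) [ 0.0031 -0.0594  0.1311] [-0.0009  0.0003  1.    ]
(275, 355, 265, 310) [ 0.0003 -0.0258  0.1384] [-0.0014  0.0153  0.9999]
(275, 355, 325, 400) [0.0004 0.0043 0.1381] [-0.0026 -0.0025  1.    ]
handle L near head [-0.0154 -0.0347  0.138 ]
R [ 0.0164 -0.0347  0.138 ]
L foot end [-0.0164  0.0255  0.138 ]
R [0.0157 0.0254 0.138 ]
handle foot end [-0.0001  0.029   0.138 ]
patch tl [-0.0181 -0.0743  0.128 ]
tr [ 0.0241 -0.074   0.128 ]
br [ 0.0246 -0.0449  0.128 ]
bl [-0.0188 -0.0455  0.128 ]
```

Emit:
drive_tool(motion=[{"fingers": 0.02,"x": -0.015,"y": 0.02,"z": 0.0,"yaw": -0.01},{"fingers": 0.02,"x": -0.037,"y": 0.05,"z": 0.0,"yaw": -0.02},{"fingers": 0.02,"x": -0.059,"y": 0.08,"z": 0.0,"yaw": -0.03},{"fingers": 0.02,"x": -0.081,"y": 0.11,"z": 0.005,"yaw": -0.04},{"fingers": 0.02,"x": -0.104,"y": 0.14,"z": 0.01,"yaw": -0.05},{"fingers": 0.02,"x": -0.126,"y": 0.17,"z": 0.015,"yaw": -0.05},{"fingers": 0.02,"x": -0.145,"y": 0.196,"z": 0.02,"yaw": -0.05},{"fingers": 0.02,"x": -0.155,"y": 0.209,"z": 0.024,"yaw": -0.05}])

```text
t: 5.78
tool_pos: [0.6341, 0.1066, 0.2398]
eef_rot: [[0.238, 0.971, -0.0], [0.971, -0.238, -0.004], [-0.004, 0.001, -1.0]]
force: [-0.7, -0.7, -3.0]
width: 0.0333
```

Emit:
drive_tool(motion=[{"fingers": 0.02,"x": -0.005,"y": 0.007,"z": 0.0,"yaw": 0.0},{"fingers": 0.02,"x": -0.005,"y": 0.007,"z": 0.0,"yaw": 0.0},{"fingers": 0.02,"x": -0.005,"y": 0.007,"z": 0.0,"yaw": 0.0},{"fingers": 0.02,"x": -0.005,"y": 0.007,"z": 0.0,"yaw": 0.0},{"fingers": 0.02,"x": -0.005,"y": 0.007,"z": 0.0,"yaw": 0.0},{"fingers": 0.02,"x": -0.005,"y": 0.007,"z": 0.0,"yaw": 0.0}])

```text
t: 6.28
tool_pos: [0.6369, 0.1081, 0.2421]
eef_rot: [[0.229, 0.973, -0.0], [0.973, -0.229, 0.001], [0.001, -0.0, -1.0]]
force: [-0.0, -0.1, -3.1]
width: 0.0332
```

```bash
python3 - <<'E'
from h import *
goto([.637,.1053,.086],(.2316,.9728))
im,d=shot("wrist","w6")
cv2.imwrite("pics/w6c.png",cv2.resize(im[60:360,0:320],None,fx=2,fy=2,interpolation=cv2.INTER_CUBIC))
E
```

```text
grasp now [0.6368 0.1083 0.0871] shift [-0.0029  0.0009  0.001 ] yaw 0.002933868411740148 t 6.2833 F [-0.012  -0.1311 -3.1055] w 0.03324951992964274 q [ -4.6713  53.5924 -16.9649  92.1277  22.4879  37.671   43.7007]
```

View pics/w6c.png

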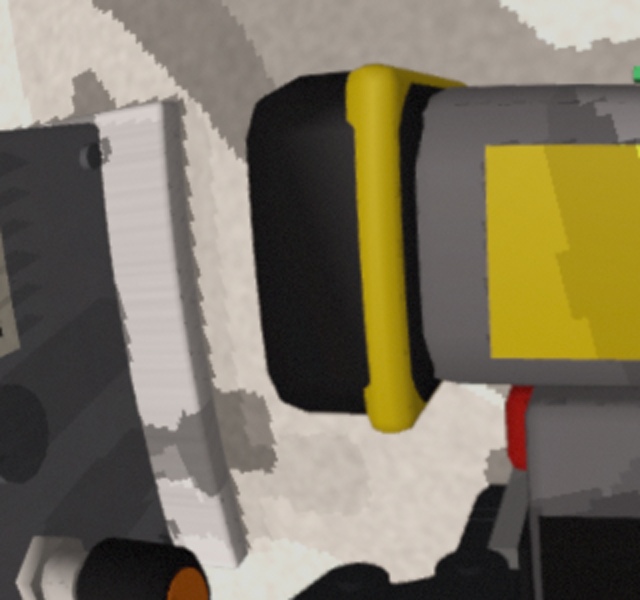

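Emit:
drive_tool(motion=[{"fingers": 0.02,"x": -0.003,"y": 0.001,"z": 0.001,"yaw": 0.0},{"fingers": 0.02,"x": -0.003,"y": 0.001,"z": 0.001,"yaw": 0.0},{"fingers": 0.02,"x": -0.003,"y": 0.001,"z": 0.001,"yaw": 0.0},{"fingers": 0.02,"x": -0.003,"y": 0.001,"z": 0.001,"yaw": 0.0},{"fingers": 0.02,"x": -0.003,"y": 0.001,"z": 0.001,"yaw": 0.0},{"fingers": 0.02,"x": -0.003,"y": 0.001,"z": 0.001,"yaw": 0.0},{"fingers": 0.02,"x": -0.003,"y": 0.001,"z": 0.001,"yaw": 0.0},{"fingers": 0.02,"x": -0.003,"y": 0.001,"z": 0.001,"yaw": 0.0}])

```text
t: 7.0
tool_pos: [0.6379, 0.1029, 0.2407]
eef_rot: [[0.232, 0.973, 0.0], [0.973, -0.232, 0.0], [0.0, -0.0, -1.0]]
force: [0.5, -0.6, -1.5]
width: 0.0334
```

```bash
python3 - <<'E'
from h import *
goto([.637,.1053,.086],(.2316,.9728))
im,d=shot("wrist","w7"); print(arm.state()["joint_vel"])
q=pts("w7",10,60,150,230); z=np.load("pics/w7.npz"); Q=q@z["R"].T+z["p"]
Q=Q[(abs(Q@[.2316,.9728,0]-.0905)<.006)];c0=Q.mean(0);n=np.linalg.svd(Q-c0,full_matrices=False)[2][2]
print("cheek plane",len(Q),c0,n,n@c0,"in tool",z["R"].T@n)
for b in ((250,400,140,235),):
    q=pts("w7",*b);c1=q.mean(0);m=np.linalg.svd(q-c1,full_matrices=False)[2][2];print(c1,m)
cc=arm.get_calibration("wrist");T=cc["tool_from_camera"]
for u,v in ((126,180),(124,160),(130,220)):
    a=(u-cc["cx"])/cc["fx"];b=(v-cc["cy"])/cc["fy"];r=np.hypot(a,b);k=np.sin(r)/r
    d=T[:3,:3]@np.array([a*k,-b*k,-np.cos(r)]);o=T[:3,3];print("nose",[o+d*(zz-o[2])/d[2] for zz in(.135,.155)])
im,d=shot("side","s7");cv2.imwrite("pics/s7c.png",cv2.resize(im[170:330,270:430],None,fx=3.5,fy=3.5,interpolation=cv2.INTER_CUBIC))
cv2.imwrite("pics/w7c.png",cv2.resize(im if 0 else cv2.imread("pics/w7.png")[100:400,0:200],None,fx=2,fy=2,interpolation=cv2.INTER_CUBIC))
E
```

```text
grasp now [0.6379 0.103  0.0857] shift [ 0.0021 -0.0014 -0.0003] yaw -3.958078331289805e-05 t 7.0 F [ 0.4703 -0.6283 -1.523 ] w 0.03344085846700505 q [ -4.2592  53.7068 -16.8879  92.1289  22.5758  37.5557  43.9183]
[ 0.0031  0.0446 -0.015   0.1017  0.0295 -0.0655 -0.0366]
cheek plane 3980 [ 0.5511 -0.0385  0.0414] [-0.2216 -0.9751  0.0053] -0.08430480808928101 in tool [-0.9999  0.0104 -0.0055]
[ 0.003  -0.0594  0.1311] [ 0.0013  0.0002 -1.    ]
nose [array([-0.0578, -0.0623,  0.135 ]), array([-0.0689, -0.0594,  0.155 ])]
nose [array([-0.0579, -0.0685,  0.135 ]), array([-0.069 , -0.0669,  0.155 ])]
nose [array([-0.058 , -0.0495,  0.135 ]), array([-0.0691, -0.0442,  0.155 ])]
```

View pics/s7c.png

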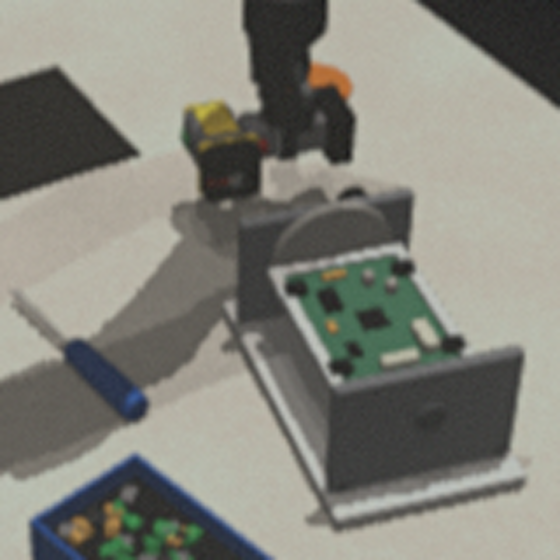

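View pics/w7c.png

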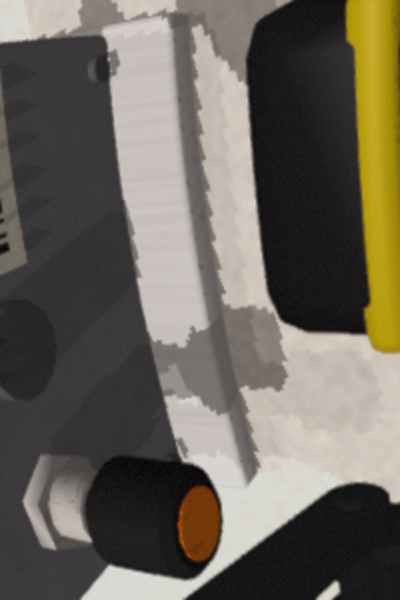

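Emit:
drive_tool(motion=[{"fingers": 0.02,"x": 0.0,"y": 0.0,"z": 0.0,"yaw": 0.0},{"fingers": 0.02,"x": 0.0,"y": 0.0,"z": 0.0,"yaw": 0.0},{"fingers": 0.02,"x": 0.0,"y": 0.0,"z": 0.0,"yaw": 0.0},{"fingers": 0.02,"x": 0.0,"y": 0.0,"z": 0.0,"yaw": 0.0},{"fingers": 0.02,"x": 0.0,"y": 0.0,"z": 0.0,"yaw": 0.0},{"fingers": 0.02,"x": 0.0,"y": 0.0,"z": 0.0,"yaw": 0.0},{"fingers": 0.02,"x": 0.0,"y": 0.0,"z": 0.0,"yaw": 0.0},{"fingers": 0.02,"x": 0.0,"y": 0.0,"z": 0.0,"yaw": 0.0}])

```text
t: 7.77
tool_pos: [0.6378, 0.1029, 0.2407]
eef_rot: [[0.232, 0.973, 0.0], [0.973, -0.232, 0.0], [0.0, 0.0, -1.0]]
force: [-0.4, -0.0, -2.6]
width: 0.0333
```

Emit:
drive_tool(motion=[{"fingers": 0.02,"x": 0.0,"y": 0.0,"z": 0.0,"yaw": 0.0},{"fingers": 0.02,"x": 0.0,"y": 0.0,"z": 0.0,"yaw": 0.0},{"fingers": 0.02,"x": 0.0,"y": 0.0,"z": 0.0,"yaw": 0.0},{"fingers": 0.02,"x": 0.0,"y": 0.0,"z": 0.0,"yaw": 0.0},{"fingers": 0.02,"x": 0.0,"y": 0.0,"z": 0.0,"yaw": 0.0},{"fingers": 0.02,"x": 0.0,"y": 0.0,"z": 0.0,"yaw": 0.0},{"fingers": 0.02,"x": 0.0,"y": 0.0,"z": 0.0,"yaw": 0.0},{"fingers": 0.02,"x": 0.0,"y": 0.0,"z": 0.0,"yaw": 0.0}])

```text
t: 8.43
tool_pos: [0.6379, 0.1029, 0.2407]
eef_rot: [[0.232, 0.973, -0.0], [0.973, -0.232, 0.0], [0.0, -0.0, -1.0]]
force: [-0.8, 0.1, -2.6]
width: 0.0337
```

```bash
python3 - <<'E'
from h import *
goto([.637,.1053,.086],(.2316,.9728))
# place: y_s along +x world => origin at mat centre, grasp = origin+.005 y_s
goto([.4808+.005,.3298,.034],(0,1))
E
```

```text
grasp now [0.6379 0.1029 0.0857] shift [ 0.0021 -0.0014 -0.0003] yaw -0.000131509728879875 t 8.4333 F [-0.7843  0.0713 -2.624 ] w 0.03369979464101534 q [ -4.2589  53.7075 -16.8831  92.1285  22.5751  37.5576  43.9167]
grasp now [0.6379 0.1029 0.0857] shift [ 0.1855 -0.2005  0.0517] yaw -0.23385616141244148 t 8.4333 F [-0.7843  0.0713 -2.624 ] w 0.03369979464101534 q [ -4.2589  53.7075 -16.8831  92.1285  22.5751  37.5576  43.9167]
```

Emit:
drive_tool(motion=[{"fingers": 0.02,"x": 0.015,"y": -0.016,"z": -0.006,"yaw": -0.03},{"fingers": 0.02,"x": 0.036,"y": -0.039,"z": -0.012,"yaw": -0.06},{"fingers": 0.02,"x": 0.062,"y": -0.067,"z": -0.018,"yaw": -0.1},{"fingers": 0.02,"x": 0.088,"y": -0.095,"z": -0.018,"yaw": -0.14},{"fingers": 0.02,"x": 0.114,"y": -0.123,"z": -0.018,"yaw": -0.18},{"fingers": 0.02,"x": 0.14,"y": -0.151,"z": -0.018,"yaw": -0.22},{"fingers": 0.02,"x": 0.164,"y": -0.177,"z": -0.018,"yaw": -0.234},{"fingers": 0.02,"x": 0.18,"y": -0.195,"z": -0.018,"yaw": -0.234}])

```text
t: 9.1
tool_pos: [0.4871, 0.3272, 0.2591]
eef_rot: [[-0.005, 1.0, -0.001], [1.0, 0.005, 0.004], [0.004, -0.001, -1.0]]
force: [0.1, -0.0, -2.1]
width: 0.0332
```

Emit:
drive_tool(motion=[{"fingers": 0.02,"x": 0.005,"y": -0.005,"z": 0.02,"yaw": 0.0},{"fingers": 0.02,"x": 0.005,"y": -0.005,"z": 0.04,"yaw": 0.0},{"fingers": 0.02,"x": 0.005,"y": -0.005,"z": 0.05,"yaw": 0.0},{"fingers": 0.02,"x": 0.005,"y": -0.005,"z": 0.055,"yaw": 0.0},{"fingers": 0.02,"x": 0.005,"y": -0.005,"z": 0.055,"yaw": 0.0},{"fingers": 0.02,"x": 0.005,"y": -0.005,"z": 0.055,"yaw": 0.0},{"fingers": 0.02,"x": 0.005,"y": -0.005,"z": 0.055,"yaw": 0.0}])

```text
t: 9.68
tool_pos: [0.4856, 0.328, 0.2046]
eef_rot: [[0.001, 1.0, 0.001], [1.0, -0.001, 0.001], [0.001, 0.001, -1.0]]
force: [-0.2, 0.2, -2.2]
width: 0.0337
```

```bash
python3 - <<'E'
from h import *
goto([.4808+.005,.3298,.031],(0,1))
shot("wrist","w8")
E
```

```text
grasp now [0.4858 0.3281 0.0496] shift [ 0.0016 -0.0001  0.0186] yaw -0.0009197568306205106 t 9.6833 F [-0.1576  0.1786 -2.2433] w 0.03365028761834087 q [-30.8689  53.6709 -13.3994 103.7383  25.721   25.4925  27.5641]
```

View pics/w8.png

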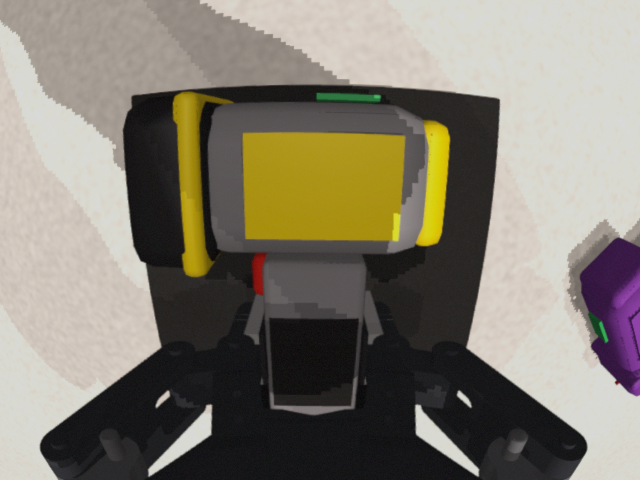

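Emit:
drive_tool(motion=[{"fingers": 0.02,"x": 0.001,"y": 0.0,"z": 0.006,"yaw": 0.0},{"fingers": 0.02,"x": 0.001,"y": 0.0,"z": 0.012,"yaw": 0.0},{"fingers": 0.02,"x": 0.001,"y": 0.0,"z": 0.015,"yaw": 0.0},{"fingers": 0.02,"x": 0.001,"y": 0.0,"z": 0.017,"yaw": 0.0},{"fingers": 0.02,"x": 0.001,"y": 0.0,"z": 0.018,"yaw": 0.0},{"fingers": 0.02,"x": 0.001,"y": 0.0,"z": 0.018,"yaw": 0.0},{"fingers": 0.02,"x": 0.001,"y": 0.0,"z": 0.018,"yaw": 0.0},{"fingers": 0.02,"x": 0.001,"y": 0.0,"z": 0.018,"yaw": 0.0}])

```text
t: 10.4
tool_pos: [0.4845, 0.329, 0.1864]
eef_rot: [[-0.0, 1.0, -0.0], [1.0, 0.0, -0.001], [-0.001, -0.0, -1.0]]
force: [-1.8, -1.8, 6.0]
width: 0.0336
```

```bash
python3 - <<'E'
from h import *
goto([.4808+.005,.3298,.031],(0,1))
E
```

```text
grasp now [0.4845 0.3289 0.0314] shift [0.0009 0.0013 0.0004] yaw 0.0002741946906912318 t 10.4 F [-1.831  -1.8046  5.9595] w 0.03355608456865953 q [-31.5511  55.3714 -12.4674 103.8102  26.2718  23.712   26.9766]
```

Emit:
drive_tool(motion=[{"fingers": 0.045,"x": 0.0,"y": 0.0,"z": 0.0,"yaw": 0.0},{"fingers": 0.06,"x": 0.0,"y": 0.0,"z": 0.0,"yaw": 0.0},{"fingers": 0.085,"x": 0.0,"y": 0.0,"z": 0.0,"yaw": 0.0},{"fingers": 0.085,"x": 0.0,"y": 0.0,"z": 0.0,"yaw": 0.0},{"fingers": 0.085,"x": 0.0,"y": 0.0,"z": 0.0,"yaw": 0.0},{"fingers": 0.085,"x": 0.0,"y": 0.0,"z": 0.0,"yaw": 0.0},{"fingers": 0.085,"x": 0.0,"y": 0.0,"z": 0.0,"yaw": 0.0}])

```text
t: 10.98
tool_pos: [0.4849, 0.3292, 0.1856]
eef_rot: [[-0.0, 1.0, -0.0], [1.0, 0.0, 0.0], [0.0, -0.0, -1.0]]
force: [0.1, -0.1, -0.1]
width: 0.0852
```

Emit:
drive_tool(motion=[{"fingers": 0.085,"x": 0.0,"y": 0.0,"z": -0.015,"yaw": 0.0},{"fingers": 0.085,"x": 0.0,"y": 0.0,"z": -0.04,"yaw": 0.0},{"fingers": 0.085,"x": 0.0,"y": 0.0,"z": -0.075,"yaw": 0.0},{"fingers": 0.085,"x": 0.0,"y": 0.0,"z": -0.11,"yaw": 0.0},{"fingers": 0.085,"x": 0.0,"y": 0.0,"z": -0.14,"yaw": 0.0},{"fingers": 0.085,"x": 0.0,"y": 0.0,"z": -0.155,"yaw": 0.0},{"fingers": 0.085,"x": 0.0,"y": 0.0,"z": -0.155,"yaw": 0.0},{"fingers": 0.085,"x": 0.0,"y": 0.0,"z": -0.155,"yaw": 0.0}])

```text
t: 11.65
tool_pos: [0.485, 0.3291, 0.3414]
eef_rot: [[0.0, 1.0, 0.001], [1.0, -0.0, 0.001], [0.001, 0.001, -1.0]]
force: [-0.5, -0.6, -0.9]
width: 0.0852
```

```bash
python3 - <<'E'
from h import *
shot("wrist","w9")
goto([.6389+.002*.2316,-.0201+.002*.9728,.20],(-.9728,.2316))
E
```

```text
grasp now [0.4846 0.3287 0.1852] shift [-0.3469  0.1547 -0.0146] yaw -1.3369771774791583 t 11.7 F [-0.1278  0.0892 -0.0019] w 0.08535082745504827 q [-27.151   42.1054 -19.9467  99.9994  20.2124  41.4997  32.3576]
```

View pics/w9.png

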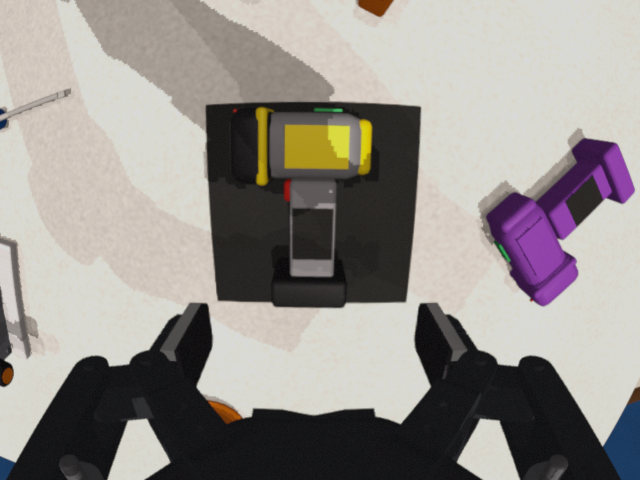

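Emit:
drive_tool(motion=[{"fingers": 0.085,"x": -0.015,"y": 0.007,"z": -0.003,"yaw": 0.12},{"fingers": 0.085,"x": -0.04,"y": 0.018,"z": -0.006,"yaw": 0.24},{"fingers": 0.085,"x": -0.065,"y": 0.029,"z": -0.009,"yaw": 0.36},{"fingers": 0.085,"x": -0.09,"y": 0.04,"z": -0.012,"yaw": 0.48},{"fingers": 0.085,"x": -0.115,"y": 0.051,"z": -0.015,"yaw": 0.6},{"fingers": 0.085,"x": -0.14,"y": 0.062,"z": -0.015,"yaw": 0.72},{"fingers": 0.085,"x": -0.165,"y": 0.074,"z": -0.015,"yaw": 0.84},{"fingers": 0.085,"x": -0.19,"y": 0.085,"z": -0.015,"yaw": 0.96}])

```text
t: 12.37
tool_pos: [0.5699, 0.1377, 0.3539]
eef_rot: [[0.822, 0.569, -0.003], [0.569, -0.822, -0.001], [-0.003, -0.001, -1.0]]
force: [-0.7, 0.7, 0.4]
width: 0.0852
```

```bash
python3 - <<'E'
from h import *
goto([.6389+.002*.2316,-.0201+.002*.9728,.20],(.9728,-.2316))
E
```

```text
grasp now [0.5694 0.1375 0.1989] shift [-0.031   0.1678 -0.0011] yaw 0.8389377027505853 t 12.3667 F [-0.7318  0.6542  0.431 ] w 0.08515447243724797 q [-14.3317  40.1358  -6.4705  99.5991   6.4049  40.8128  10.5188]
```

Emit:
drive_tool(motion=[{"fingers": 0.085,"x": -0.005,"y": 0.024,"z": 0.0,"yaw": 0.12},{"fingers": 0.085,"x": -0.009,"y": 0.048,"z": 0.0,"yaw": 0.24},{"fingers": 0.085,"x": -0.013,"y": 0.072,"z": 0.0,"yaw": 0.36},{"fingers": 0.085,"x": -0.018,"y": 0.096,"z": 0.0,"yaw": 0.48},{"fingers": 0.085,"x": -0.022,"y": 0.12,"z": 0.0,"yaw": 0.6},{"fingers": 0.085,"x": -0.027,"y": 0.144,"z": 0.0,"yaw": 0.72},{"fingers": 0.085,"x": -0.031,"y": 0.163,"z": 0.0,"yaw": 0.84},{"fingers": 0.085,"x": -0.031,"y": 0.168,"z": 0.0,"yaw": 0.84}])

```text
t: 13.03
tool_pos: [0.641, -0.0206, 0.3538]
eef_rot: [[0.972, -0.235, -0.003], [-0.235, -0.972, -0.005], [-0.001, 0.005, -1.0]]
force: [0.1, -1.1, -0.3]
width: 0.0848
```

Emit:
drive_tool(motion=[{"fingers": 0.085,"x": 0.0,"y": 0.0,"z": 0.0,"yaw": 0.0},{"fingers": 0.085,"x": 0.0,"y": 0.0,"z": 0.0,"yaw": 0.0},{"fingers": 0.085,"x": 0.0,"y": 0.0,"z": 0.0,"yaw": 0.0}])

```text
t: 13.28
tool_pos: [0.6403, -0.014, 0.3549]
eef_rot: [[0.975, -0.222, -0.002], [-0.222, -0.975, 0.002], [-0.002, -0.001, -1.0]]
force: [0.6, 0.2, 0.0]
width: 0.0847
```

```bash
python3 - <<'E'
from h import *
goto([.6389+.002*.2316,-.0201+.002*.9728,.20],(.9728,-.2316))
im,d=shot("wrist","w10")
for k in ((.6389,-.0201,.08),): print(proj("wrist",k,"w10"))
E
```

```text
grasp now [ 0.64   -0.0137  0.1999] shift [ 0.0003  0.0045 -0.0001] yaw 0.009382761693183195 t 13.2833 F [0.6147 0.2486 0.0216] w 0.08473777608494815 q [ -5.9766  44.0255   5.826   90.1222  -5.7564  46.2534 -10.6392]
(np.float64(312.2753899145553), np.float64(246.13741897039802))
```

View pics/w10.png

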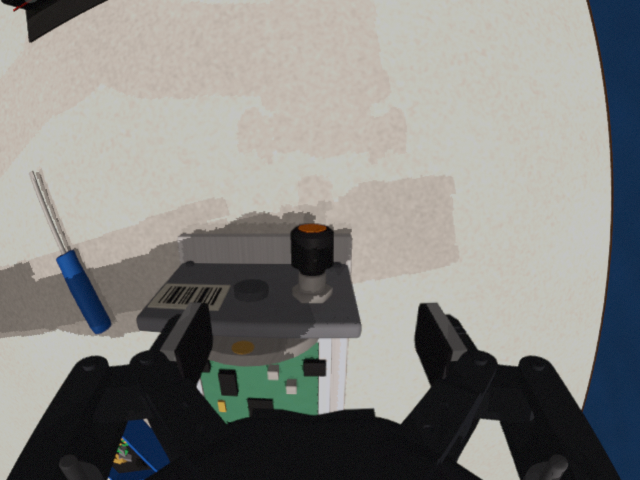

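Emit:
drive_tool(motion=[{"fingers": 0.085,"x": 0.0,"y": 0.004,"z": 0.01,"yaw": 0.009},{"fingers": 0.085,"x": 0.0,"y": 0.004,"z": 0.03,"yaw": 0.009},{"fingers": 0.085,"x": 0.0,"y": 0.004,"z": 0.055,"yaw": 0.009},{"fingers": 0.085,"x": 0.0,"y": 0.004,"z": 0.075,"yaw": 0.009},{"fingers": 0.085,"x": 0.0,"y": 0.004,"z": 0.085,"yaw": 0.009},{"fingers": 0.085,"x": 0.0,"y": 0.004,"z": 0.085,"yaw": 0.009},{"fingers": 0.085,"x": 0.0,"y": 0.004,"z": 0.085,"yaw": 0.009},{"fingers": 0.085,"x": 0.0,"y": 0.004,"z": 0.085,"yaw": 0.009}])

```text
t: 14.0
tool_pos: [0.6405, -0.0201, 0.2718]
eef_rot: [[0.972, -0.236, 0.002], [-0.236, -0.972, -0.0], [0.002, -0.001, -1.0]]
force: [0.5, 0.1, 0.2]
width: 0.0852
```

```bash
python3 - <<'E'
from h import *
goto([.6389+.002*.2316,-.0201+.002*.9728,.080],(.9728,-.2316))
im,d=shot("wrist","w11")
print(proj("wrist",(.6389,-.0201,.08),"w11"))
E
```

```text
grasp now [ 0.6409 -0.0201  0.1168] shift [-0.002  -0.0015  0.0368] yaw -0.00405152470143455 t 14.0 F [0.5262 0.1493 0.1776] w 0.08520356213793887 q [ -5.0145  50.3324   5.0017  93.2561  -6.4603  36.567  -10.2525]
(np.float64(306.71460564621816), np.float64(290.71292840373485))
```

View pics/w11.png

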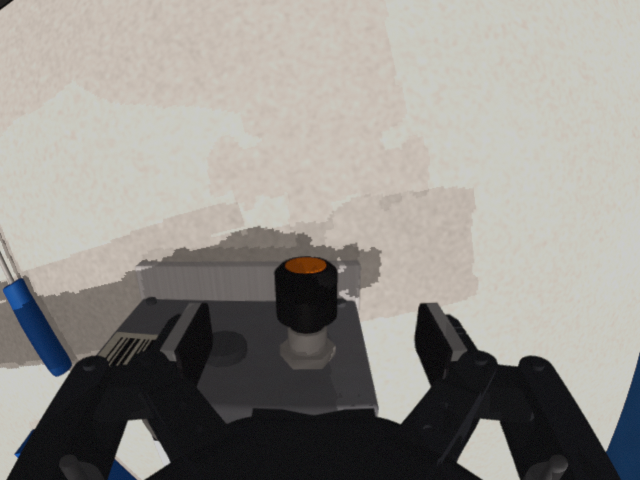

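Emit:
drive_tool(motion=[{"fingers": 0.085,"x": -0.002,"y": -0.001,"z": 0.015,"yaw": 0.0},{"fingers": 0.085,"x": -0.002,"y": -0.001,"z": 0.028,"yaw": 0.0},{"fingers": 0.085,"x": -0.002,"y": -0.001,"z": 0.036,"yaw": 0.0},{"fingers": 0.085,"x": -0.002,"y": -0.001,"z": 0.036,"yaw": 0.0},{"fingers": 0.085,"x": -0.002,"y": -0.001,"z": 0.036,"yaw": 0.0},{"fingers": 0.085,"x": -0.002,"y": -0.001,"z": 0.036,"yaw": 0.0}])

```text
t: 14.55
tool_pos: [0.6386, -0.0188, 0.2351]
eef_rot: [[0.972, -0.236, 0.001], [-0.236, -0.972, -0.0], [0.001, -0.0, -1.0]]
force: [0.4, -0.5, 0.9]
width: 0.0849
```

```bash
python3 - <<'E'
from h import *
goto([.6389+.002*.2316,-.0201+.002*.9728,.080],(.9728,-.2316))
E
```

```text
grasp now [ 0.6387 -0.0188  0.0801] shift [ 0.0005 -0.0008  0.0001] yaw -0.004437062720283658 t 14.55 F [ 0.3548 -0.4909  0.8519] w 0.0849069885775222 q [ -4.8798  53.2893   4.5147  94.2942  -6.7108  32.6319 -10.1671]
```

Emit:
drive_tool(motion=[{"fingers": 0.04,"x": 0.0,"y": -0.001,"z": 0.0,"yaw": -0.004},{"fingers": 0.015,"x": 0.0,"y": -0.001,"z": 0.0,"yaw": -0.004},{"fingers": 0.015,"x": 0.0,"y": -0.001,"z": 0.0,"yaw": -0.004},{"fingers": 0.015,"x": 0.0,"y": -0.001,"z": 0.0,"yaw": -0.004},{"fingers": 0.015,"x": 0.0,"y": -0.001,"z": 0.0,"yaw": -0.004},{"fingers": 0.015,"x": 0.0,"y": -0.001,"z": 0.0,"yaw": -0.004},{"fingers": 0.015,"x": 0.0,"y": -0.001,"z": 0.0,"yaw": -0.004},{"fingers": 0.015,"x": 0.0,"y": -0.001,"z": 0.0,"yaw": -0.004}], grip_force=80)

```text
t: 15.22
tool_pos: [0.6382, -0.0175, 0.2353]
eef_rot: [[0.973, -0.231, -0.001], [-0.231, -0.973, 0.0], [-0.001, -0.0, -1.0]]
force: [-2.1, 0.2, 4.9]
width: 0.0278
```

```bash
python3 - <<'E'
from h import *
goto([.6389+.002*.2316,-.0201+.002*.9728,.080],(.9728,-.2316))
E
```

```text
grasp now [ 0.6381 -0.0175  0.0803] shift [0.0014 0.0004 0.0003] yaw 0.00018425147308365197 t 15.2167 F [-2.0855  0.1791  4.9237] w 0.027769284146140175 q [ -4.9553  53.2617   4.4495  94.3198  -6.6414  32.7176 -10.0736]
```

Emit:
drive_tool(motion=[{"fingers": 0.015,"x": 0.0,"y": -0.002,"z": 0.0,"yaw": 0.0},{"fingers": 0.015,"x": 0.0,"y": -0.004,"z": 0.0,"yaw": 0.0},{"fingers": 0.015,"x": 0.0,"y": -0.006,"z": 0.0,"yaw": 0.0},{"fingers": 0.015,"x": 0.0,"y": -0.008,"z": 0.0,"yaw": 0.0},{"fingers": 0.015,"x": 0.0,"y": -0.01,"z": 0.0,"yaw": 0.0},{"fingers": 0.015,"x": 0.0,"y": -0.011,"z": 0.0,"yaw": 0.0},{"fingers": 0.015,"x": 0.0,"y": -0.012,"z": 0.0,"yaw": 0.0},{"fingers": 0.015,"x": 0.0,"y": -0.012,"z": 0.0,"yaw": 0.0}])

```text
t: 15.88
tool_pos: [0.6399, -0.0109, 0.2352]
eef_rot: [[0.972, -0.234, -0.004], [-0.234, -0.972, -0.007], [-0.002, 0.008, -1.0]]
force: [-4.8, -9.0, 7.2]
width: 0.0282
```

```bash
python3 - <<'E'
from h import *
s=arm.state();n=np.array([.2316,.9728,0])
print("out",(s["tool_pos"]-[.6382,-.0175,.2353])@n,"F.n",s["force"]@n,s["force"],s["width"])
E
```

```text
out 0.006801736622219629 F.n -9.86772820528334 [-4.7739 -9.0071  7.2277] 0.028240278183808
```

Emit:
drive_tool(motion=[{"fingers": 0.015,"x": 0.0,"y": -0.002,"z": 0.0,"yaw": 0.0},{"fingers": 0.015,"x": 0.0,"y": -0.004,"z": 0.0,"yaw": 0.0},{"fingers": 0.015,"x": 0.0,"y": -0.006,"z": 0.0,"yaw": 0.0},{"fingers": 0.015,"x": 0.0,"y": -0.008,"z": 0.0,"yaw": 0.0},{"fingers": 0.015,"x": 0.0,"y": -0.008,"z": 0.0,"yaw": 0.0},{"fingers": 0.015,"x": 0.0,"y": -0.008,"z": 0.0,"yaw": 0.0},{"fingers": 0.015,"x": 0.0,"y": -0.008,"z": 0.0,"yaw": 0.0},{"fingers": 0.015,"x": 0.0,"y": -0.008,"z": 0.0,"yaw": 0.0}])

```text
t: 16.55
tool_pos: [0.6414, -0.0048, 0.2352]
eef_rot: [[0.972, -0.235, -0.005], [-0.235, -0.972, -0.01], [-0.002, 0.011, -1.0]]
force: [-7.0, -12.2, 7.8]
width: 0.0281
```

```bash
python3 - <<'E'
from h import *
s=arm.state();n=np.array([.2316,.9728,0])
print("out",(s["tool_pos"]-[.6382,-.0175,.2353])@n,"F.n",s["force"]@n,s["force"],s["width"])
E
```

```text
out 0.01311325166663718 F.n -13.44852046815432 [ -7.0329 -12.1502   7.7864] 0.028073945692084122
```

Emit:
drive_tool(motion=[{"fingers": 0.015,"x": 0.0,"y": -0.002,"z": 0.0,"yaw": 0.0},{"fingers": 0.015,"x": 0.0,"y": -0.004,"z": 0.0,"yaw": 0.0},{"fingers": 0.015,"x": 0.0,"y": -0.006,"z": 0.0,"yaw": 0.0},{"fingers": 0.015,"x": 0.0,"y": -0.008,"z": 0.0,"yaw": 0.0},{"fingers": 0.015,"x": 0.0,"y": -0.008,"z": 0.0,"yaw": 0.0},{"fingers": 0.015,"x": 0.0,"y": -0.008,"z": 0.0,"yaw": 0.0},{"fingers": 0.015,"x": 0.0,"y": -0.008,"z": 0.0,"yaw": 0.0},{"fingers": 0.015,"x": 0.0,"y": -0.008,"z": 0.0,"yaw": 0.0}], grip_force=100)

```text
t: 17.22
tool_pos: [0.6426, -0.0004, 0.2352]
eef_rot: [[0.971, -0.237, -0.007], [-0.237, -0.971, -0.015], [-0.003, 0.016, -1.0]]
force: [-7.4, -16.5, 9.0]
width: 0.0276
```

```bash
python3 - <<'E'
from h import *
s=arm.state();n=np.array([.2316,.9728,0])
print("out",(s["tool_pos"]-[.6382,-.0175,.2353])@n,"grasp out",(s["tool_pos"]+.155*s["eef_rot"][:,2]-[.6381,-.0175,.0803])@n,"F.n",s["force"]@n,s["force"],s["torque"],s["width"])
im,d=shot("wrist","w12")
E
```

```text
out 0.01766113966039165 grasp out 0.015225872562792822 F.n -17.767821107320817 [ -7.3577 -16.5129   9.0315] [-3.4803  1.4613  0.4862] 0.027592471413463368
```

View pics/w12.png

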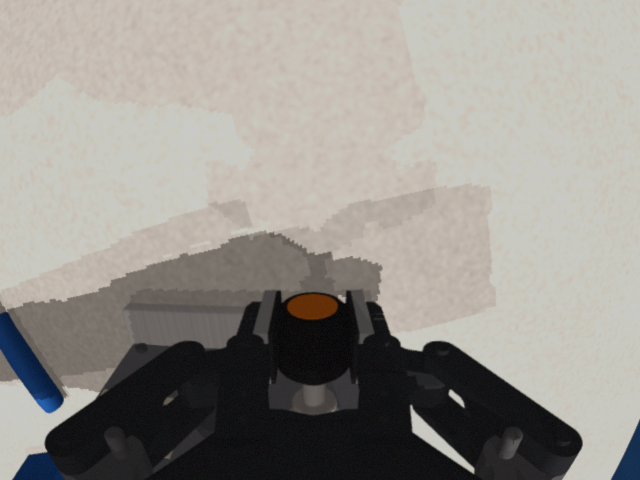

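Emit:
drive_tool(motion=[{"fingers": 0.015,"x": 0.0,"y": -0.002,"z": 0.0,"yaw": 0.0},{"fingers": 0.015,"x": 0.0,"y": -0.004,"z": 0.0,"yaw": 0.0},{"fingers": 0.015,"x": 0.0,"y": -0.004,"z": 0.0,"yaw": 0.0},{"fingers": 0.015,"x": 0.0,"y": -0.004,"z": 0.0,"yaw": 0.0},{"fingers": 0.015,"x": 0.0,"y": -0.004,"z": 0.0,"yaw": 0.0},{"fingers": 0.015,"x": 0.0,"y": -0.004,"z": 0.0,"yaw": 0.0},{"fingers": 0.015,"x": 0.0,"y": -0.004,"z": 0.0,"yaw": 0.0},{"fingers": 0.015,"x": 0.0,"y": -0.004,"z": 0.0,"yaw": 0.0}])

```text
t: 17.93
tool_pos: [0.6429, 0.0004, 0.2351]
eef_rot: [[0.971, -0.239, -0.009], [-0.239, -0.971, -0.019], [-0.004, 0.021, -1.0]]
force: [-10.0, -23.1, 9.9]
width: 0.027
```

```bash
python3 - <<'E'
from h import *
s=arm.state();n=np.array([.2316,.9728,0])
print("out",(s["tool_pos"]-[.6382,-.0175,.2353])@n,"grasp out",(s["tool_pos"]+.155*s["eef_rot"][:,2]-[.6381,-.0175,.0803])@n,"F.n",s["force"]@n,s["force"],s["torque"],s["width"])
im,d=shot("wrist","w13")
im,d=shot("top","t13"); cv2.imwrite("pics/t13c.png",im)
im,d=shot("side","s13")
E
```

```text
out 0.018469079618745905 grasp out 0.015274827246013027 F.n -24.839325586110128 [-10.021  -23.1481   9.8954] [-4.5031  1.7761  0.6032] 0.0270206670694758
```

View pics/w13.png

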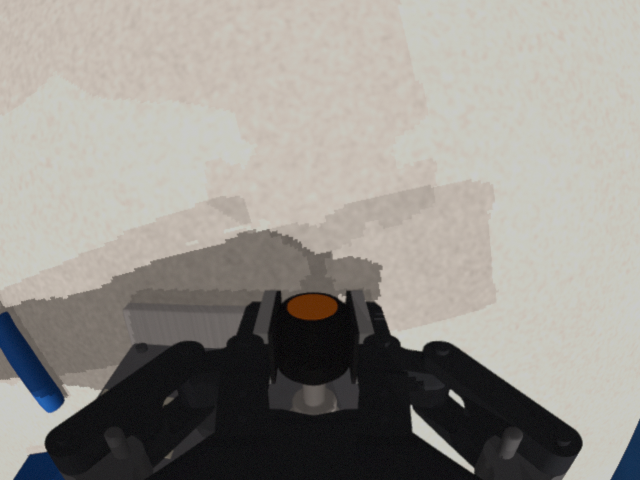

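View pics/t13.png

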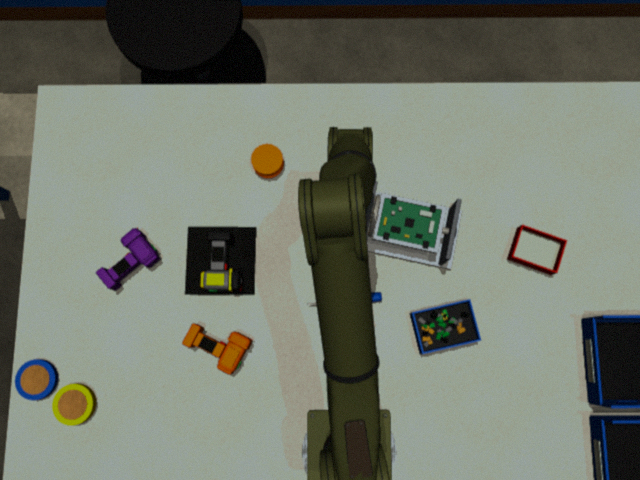

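View pics/s13.png

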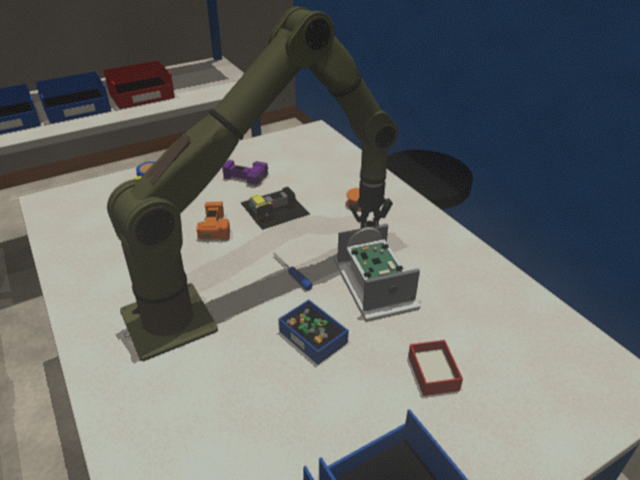

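Emit:
drive_tool(motion=[{"fingers": 0.015,"x": 0.0,"y": 0.002,"z": 0.0,"yaw": 0.0},{"fingers": 0.015,"x": 0.0,"y": 0.002,"z": 0.0,"yaw": 0.0},{"fingers": 0.015,"x": 0.0,"y": 0.002,"z": 0.0,"yaw": 0.0},{"fingers": 0.015,"x": 0.0,"y": 0.002,"z": 0.0,"yaw": 0.0},{"fingers": 0.015,"x": 0.0,"y": 0.002,"z": 0.0,"yaw": 0.0},{"fingers": 0.015,"x": 0.0,"y": 0.002,"z": 0.0,"yaw": 0.0},{"fingers": 0.015,"x": 0.0,"y": 0.002,"z": 0.0,"yaw": 0.0},{"fingers": 0.015,"x": 0.0,"y": 0.002,"z": 0.0,"yaw": 0.0}])

```text
t: 18.75
tool_pos: [0.6428, -0.0, 0.2352]
eef_rot: [[0.971, -0.239, -0.008], [-0.239, -0.971, -0.017], [-0.003, 0.018, -1.0]]
force: [-8.7, -20.1, 10.8]
width: 0.0276
```

```bash
python3 - <<'E'
from h import *
s=arm.state();n=np.array([.2316,.9728,0])
print("grasp out",(s["tool_pos"]+.155*s["eef_rot"][:,2]-[.6381,-.0175,.0803])@n,"F.n",s["force"]@n,s["force"],s["width"],s["t"])
b,_=shot("wrist","w14"); a=cv2.imread("pics/w12.png")
D=cv2.absdiff(a,b)[285:410,275:355]; print("diff mean near knob",D.mean())
cv2.imwrite("pics/cmp.png",cv2.resize(np.hstack([a[270:420,240:390],b[270:420,240:390]]),None,fx=2.6,fy=2.6))
print("close",arm.close_job())
E
```

```text
grasp out 0.015249618091907913 F.n -21.56551265381565 [ -8.6711 -20.1041  10.7676] 0.027606363589817478 18.75
diff mean near knob 2.5259666666666667
the job is handed in; nothing more can be done
close None
```

View pics/cmp.png

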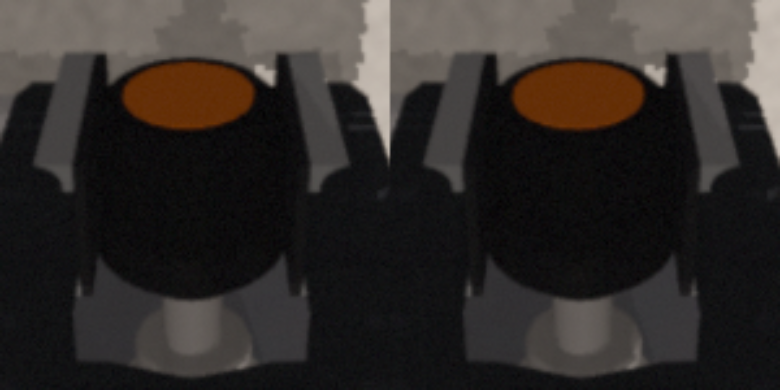

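The job is handed in at about 19 s on the robot's clock, with the knob still held fully out. No verdict was reported.

- **Scan:** I held the scanner still for about 1.9 s, aimed straight at the label. By my measurements the window was about 98 mm from the label, 1.4 mm to one side and square within about 1°. Nothing visible confirmed an actual read.
- **Scanner put back:** It lies on the same side as before, inside the mat. Its grip point is within about 2 mm of the mat's centre. I turned it about 16° to line up with the mat's edges, so the head no longer hangs over.
- **Plunger:** The grip point moved out 15.2 mm. Pulling harder then raised the force from 18 to 25 N with no more travel, so it is on its stop. I eased off to about 22 N, and the last two close-ups show no slip of the knob.
- **Bystanders:** In the last top and side pictures the frame looks level, and the bins, spool and screwdriver look unmoved.
- **Small disagreement:** The fingers read 27.6 mm on the 30 mm knob. I put this down to pad give at 100 N, as the scanner's 34 mm handle also read slightly small.

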